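# Vent the vacuum pot and take off its lid

### The job

The lid of the steel vacuum pot is held down by vacuum. Turn the vent tap on the lid (the flat bar, not the round gauge) counter-clockwise to its fully open stop, a little under a quarter turn, while the lid is still seated; only then lift the lid straight off by its round centre knob and set it down flat in the middle of the round rubber mat, still holding the knob until it rests there, then let go.

Things in the scene. Friction and masses are not known exactly. Their poses are not given: they have to be found in the camera images.
- tap_bar (a point): Vent tap's handle: upright flat steel bar 50 mm long, 12 thick, 24 high, on a brass stem 85 mm from the lid's centre. The point is the bar's centre, 30 mm above the lid's top; it turns with the tap. y axis along the length, x across the thickness, z up. Shut, the bar lies square to the line from knob to tap; open, nearly along it. Nothing but the lid within 60 mm of its axis.
- vent_tap (a joint): Angle of the vent tap in rad: 0 shut, 1.5 fully open at its stop, growing counter-clockwise seen from above. It starts between 0 and 0.2, turns with light friction (0.06 N m) and stays where it is left. Below about 1.2 the lid is held to the pot; beyond that it is free.
- lid_knob (a point): Black round knob, 36 mm wide, 30 high, at the centre of the loose grey lid (236 mm across, 12 thick, with an 18 mm deep plug in the pot's mouth; 0.5 to 0.75 kg). The point is its centre, 29 mm above the lid's top. x axis points to the tap, z up. A gauge 44 mm across stands 83 mm away on the side opposite the tap: close fingers along y. Lift over 18 mm to clear the fixed pot.
- mat_top (a point): Centre of the top face of a round black rubber mat, 240 mm across and 8 mm thick, fixed on the bench beside the pot. When the lid lies on the mat on its plug's flat foot (176 mm across), the knob's centre is 59 mm above this point. The pot is 244 mm across; its rim is 128 mm above the bench.
There are look-alikes about, which are no part of the job. Of the things that look like the part that bears tap_bar, the larger one is meant.

How it is judged:
By the outcome, as a careful person would: the job done as asked, in the order asked, and still so for the second after the job is handed in, with the robot touching nothing.
It also fails if it takes over 58 s, if anything falls off the work surface, if the arm or the gripper's body presses on something with over 40 N, if the wrist force passes 120 N, or if a joint passes its speed limit or range.

### The arm

A 6-joint arm with a two-finger parallel gripper is mounted at the origin on the work surface. World frame = base frame: x ahead of the robot, y to its left, z up, the work surface at z = 0. Lengths are in m, angles in rad, forces in N, time in s.
With the tool pointing down it reaches from about 0.425 to 0.95 m from the base axis. Payload 3.5 kg.
Tool frame: the origin (TCP) lies midway between the tips of the shut fingers; the grasp point (between the pads) lies grasp_offset behind it (grasp_offset is the distance from the TCP to the grasp point, in m); z points along the fingers, y is the direction in which the jaws open and shut (so a half turn about z gives the same grasp; the last joint's range is limited). The gripper opens to 85 mm and grips with 20 to 120 N. Pads are 22 mm wide; open, the fingers measure 114 mm over their backs; the gripper's body (76 mm by 85 mm) begins 54 mm behind the grasp point. The pads swing forward as they close: fully open they stand 13 mm farther back than shut.
Start: joints at [-1.484, 0.286, 1.577, -0, 1.279, -0.15], TCP at [0.158, -0.656, 0.231] pointing down, gripper open.
Joint ranges: [-2.77, 2.77], [-0.9, 2.22], [0.21, 2.48], [-1.53, 4.67], [0.24, 2.81], [-2.84, 2.84]. Speed limits (rad/s): [2.79, 2.79, 3.14, 3.14, 3.14, 3.14].

### API

Orientations are given as a unit quaternion [x, y, z, w].
In Python, from plant import * gives the robot as it stands.
- The arm moves only by the tool jog_arm, never from a script. Its argument "targets" is text: rows parted by semicolons, each of 7 numbers parted by spaces: the shift along the world's x, y, z in mm, then the turn, a rotation vector about the world's x, y, z in degrees, then the gripper's target within -1 to 1 (fully open at 1, half-way at 0, shut at -1). A call has 1 to 10 rows; each row shifts and turns the pose as measured when the row begins; what a row does not reach is not made up. A row lasts 1/12 s, in which the tool goes at most 41.7 mm and 7.16 degrees, less where a joint would pass 70% of its speed; a pose out of reach is approached as far as the arm can. A call with a gripper value outside its range is refused whole. The fingers move at their own pace and stop on an object; "force" is the grip in N (left out, the last holds). Time passes only in rows, so rows that do not move let the fingers close. It gives the time, the measured TCP pose, the force and the opening at its end, in the units of the state.
- get_state(): the state, without advancing time (a new reading comes with each control period).
- read_camera(name): name is "scene" or "top" or "wrist"; returns a dict with "pixels" (400x640x3 uint8, blue, green, red), "mtx" (3x3 intrinsics, pixels), "world_from_camera" (4x4, takes a point from camera to world coordinates). Camera axes: x right, y up, looking along -z (the intrinsics and any distortion apply to the point x, -y, -z); pixel columns grow to the right and rows downward; lengths in m; the calibration is good to about 2 mm. A picture is of the moment at which its call begins. There is no depth.
- sign_off(): hands the job in, once; it reports no verdict.
Trained networks look in a picture, given as the dict that the camera call returned (one of the last four; its "shot" number tells which), for a name from the list of things; names that differ only in an ending like _2 or _b are one class to them, and where a whole thing is asked for, a point or a joint stands for the part that bears it (a point fixed in the world has none). Each returns a list of dicts, best first, with "p" (0 to 1); they miss things now and then, are a little off and sometimes report something else, mostly with a low value. They report only what shows in the picture. A call takes as long as a camera call. They do not tell look-alikes from the thing itself.
- spot_in(target, picture): "uv" ([column, row] in pixels, amid what is visible of it).
- silhouettes(target, picture): "mask" (400x640 bool, what is visible of it) and "uv" ([column, row] in pixels, amid what is visible of it).
- mark_of(target, picture): "uv" ([column, row] in pixels: a listed point, or the origin of a listed thing).
The state is a dict: "time": time; "qpos": joint angles; "dq": joint speeds; "joint_efforts": joint torques, N m; "eef_pos": TCP position; "tcp_rot": TCP orientation; "contact_force": force on the tool from outside, world axes, zero at the start; "wrist_torque": the same for the moment, N m; "opening": opening from 0.0 (shut) to 1.0 (fully open).
Only numpy, scipy, OpenCV 4.12 (cv2) and the standard library are available. Lean on these libraries where they do the work, as an engineer would, in place of code of your own. Each camera call takes 0.05 s, during which the arm holds its last target.

## Working session

There is one attempt and no reset: what is moved stays moved. The work goes in short steps, Python scripts to look and compute and a tool call to move; the robot and the scene stay as the last step left them, time stands still between calls to the robot, and variables do not carry over. Pictures are saved under pics/ and viewed, and the job is handed in when it is done.

Besides the shell and the picture viewer there is one more tool, called after "Call:" as name(argument=value, ...), one argument or row to a line, values as JSON. jog_arm: Moves the arm, as the interface text tells. Its arguments: {"type":"object","properties":{"targets":{"type":"string"},"force":{"type":"number"}},"required":["targets"]}

```bash
mkdir -p pics; ls
cat > h.py <<'E'
from plant import *
import numpy as np, cv2
def ray(cam,uv):
    K=np.array(cam["mtx"]);T=np.array(cam["world_from_camera"])
    p=np.linalg.inv(K)@np.array([uv[0],uv[1],1.0])
    d=T[:3,:3]@np.array([p[0],-p[1],-p[2]])
    return T[:3,3],d/np.linalg.norm(d)
def at_z(cam,uv,z):
    o,d=ray(cam,uv); return o+d*(z-o[2])/d[2]
def proj(cam,P):
    K=np.array(cam["mtx"]);T=np.array(cam["world_from_camera"])
    c=np.linalg.inv(T)@np.append(P,1); v=K@np.array([c[0],-c[1],-c[2]]); return v[:2]/v[2]
def tri(obs):
    A=np.zeros((3,3));b=np.zeros(3)
    for c,uv in obs:
        o,d=ray(c,uv);M=np.eye(3)-np.outer(d,d);A+=M;b+=M@o
    return np.linalg.solve(A,b)
E
python3 - <<'E'
from h import *
np.set_printoptions(precision=4,suppress=True)
s=get_state();print(s)
for n in ["scene","top"]:
    c=read_camera(n);cv2.imwrite(f"pics/{n}0.png",c["pixels"]);print(n,{k:v for k,v in c.items() if k!="pixels"})
    for t in ["tap_bar","lid_knob","mat_top"]:
        print(t,[(np.round(r["uv"],1),round(r["p"],2)) for r in mark_of(t,c)],"spot",[(np.round(r["uv"],1),round(r["p"],2)) for r in spot_in(t,c)] if t!="mat_top" else "")
E
```

```text
pics
{'time': 0.0, 'qpos': array([-1.484 ,  0.2872,  1.5782,  0.    ,  1.2786, -0.15  ]), 'dq': array([-0.0002, -0.0002, -0.0009,  0.0003,  0.0016, -0.0001]), 'joint_efforts': array([ -0.0012, -40.599 , -29.2623,  -0.0003,   0.0059,   0.    ]), 'eef_pos': array([ 0.1583, -0.6555,  0.2299]), 'tcp_rot': array([ 0.993 ,  0.1181,  0.    , -0.0012]), 'contact_force': array([ 0.2002, -0.014 ,  0.1037]), 'wrist_torque': array([-0.0421,  0.0063,  0.0026]), 'opening': 0.9980772938630978}
scene {'mtx': array([[361.464 ,   0.    , 317.4974],
       [  0.    , 361.464 , 204.3291],
       [  0.    ,   0.    ,   1.    ]]), 'world_from_camera': array([[-0.0612, -0.6871,  0.7239,  1.1467],
       [ 0.9981, -0.0408,  0.0457, -0.0971],
       [-0.0018,  0.7254,  0.6883,  0.7377],
       [ 0.    ,  0.    ,  0.    ,  1.    ]]), 'shot': 1}
tap_bar [(array([320.5, 173.6]), 0.49), (array([216.9, 192.1]), 0.4)] spot [(array([323.5, 178.3]), 0.49)]
lid_knob [(array([296.1, 192.8]), 0.95), (array([205.8, 205.6]), 0.7)] spot [(array([302., 207.]), 0.57)]
mat_top [(array([451.1, 251.7]), 0.89)] spot 
top {'mtx': array([[402.8933,   0.    , 320.8796],
       [  0.    , 402.8933, 198.5826],
       [  0.    ,   0.    ,   1.    ]]), 'world_from_camera': array([[ 0.0762,  0.9717, -0.2238,  0.3355],
       [-0.9971,  0.0735, -0.02  , -0.127 ],
       [-0.003 ,  0.2247,  0.9744,  0.9347],
       [ 0.    ,  0.    ,  0.    ,  1.    ]]), 'shot': 2}
tap_bar [(array([462.4, 283.6]), 0.62), (array([326.2, 238.9]), 0.58)] spot [(array([464.1, 281.7]), 0.65), (array([326.2, 239.2]), 0.55)]
lid_knob [(array([473.2, 262.4]), 0.9), (array([358.4, 203.6]), 0.61)] spot [(array([356.7, 210.1]), 0.94), (array([469.9, 260.1]), 0.55)]
mat_top [(array([185.4, 197.2]), 0.85)] spot
```

View pics/scene0.png

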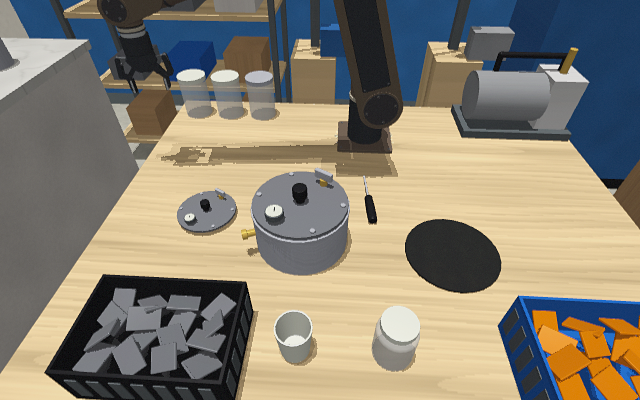

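View pics/top0.png

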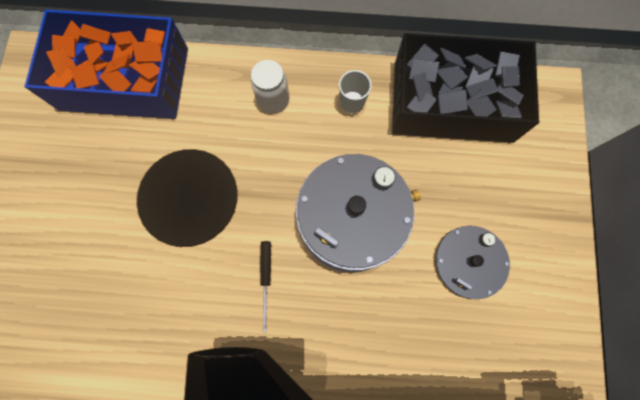

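Run:
```python
from h import *
np.set_printoptions(precision=4,suppress=True)
S=read_camera("scene");T=read_camera("top")
cs=cv2.resize(S["pixels"][150:250,230:370],None,fx=5,fy=5,interpolation=cv2.INTER_CUBIC)
ct=cv2.resize(T["pixels"][145:275,285:425],None,fx=4.5,fy=4.5,interpolation=cv2.INTER_CUBIC)
cv2.imwrite("pics/cs.png",cs);cv2.imwrite("pics/ct.png",ct)
print("knob tri",tri([(S,(300,192.8)),(T,(358.4,203.6))]), at_z(S,(300,192.8),.169),at_z(T,(357.5,204.5),.169))
print("tap",tri([(S,(322,174.5)),(T,(326.2,238.9))]),at_z(S,(322,174.5),.17),at_z(T,(326.2,238.9),.17))
print("mat",at_z(S,(452,254),.008),at_z(T,(187.5,197.5),.008))
# mat by segmentation: dark ellipse
for n,c,box in [("S",S,(400,215,505,295)),("T",T,(130,145,245,250))]:
    x0,y0,x1,y1=box;g=c["pixels"].max(2)[y0:y1,x0:x1]
    m=(g<70).astype(np.uint8);k=max(cv2.findContours(m,cv2.RETR_EXTERNAL,cv2.CHAIN_APPROX_NONE)[0],key=cv2.contourArea)
    pts=np.array([at_z(c,(p[0][0]+x0,p[0][1]+y0),.008)[:2] for p in k],np.float32)
    print(n,"mat circ",cv2.minEnclosingCircle(pts),cv2.fitEllipse(pts))
```

```text
knob tri [ 0.5075 -0.182   0.1655] [ 0.5115 -0.1785  0.169 ] [ 0.505  -0.1831  0.169 ]
tap [ 0.4341 -0.1289  0.1645] [ 0.4409 -0.1301  0.17  ] [ 0.4333 -0.1274  0.17  ]
mat [0.5432 0.2095 0.008 ] [0.5272 0.2067 0.008 ]
S mat circ ((0.5375878810882568, 0.20863579213619232), 0.1199900209903717) ((0.5379055142402649, 0.20908617973327637), (0.23384511470794678, 0.23631951212882996), 32.39030456542969)
T mat circ ((0.5293839573860168, 0.20848609507083893), 0.11684747785329819) ((0.5295028686523438, 0.2087857872247696), (0.22969412803649902, 0.2309979349374771), 137.87942504882812)
```

View pics/cs.png

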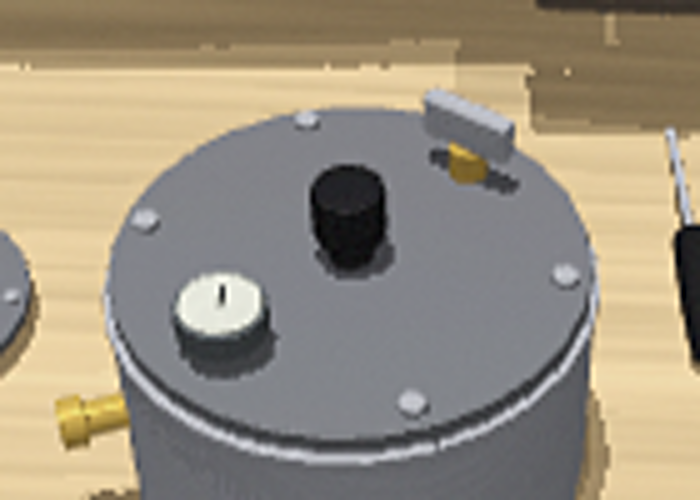

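View pics/ct.png

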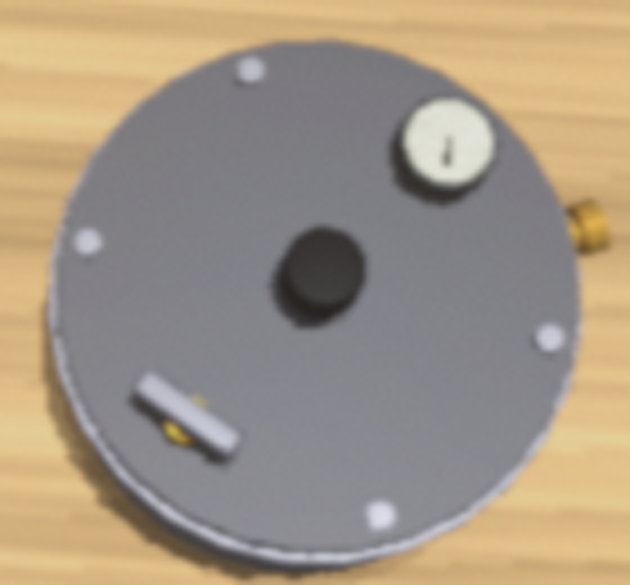

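Call:
jog_arm(
  targets="18 34 10 0 0 4.2 1;18 34 10 0 0 4.2 1;18 34 10 0 0 4.2 1;18 34 10 0 0 4.2 1;18 34 10 0 0 4.2 1;18 34 10 0 0 4.2 1;18 34 10 0 0 4.2 1;18 34 10 0 0 4.2 1;18 34 10 0 0 4.2 1;18 34 10 0 0 4.2 1",
)

```text
time: 1.53
eef_pos: [0.3375, -0.3051, 0.3282]
tcp_rot: [0.88, 0.475, -0.001, -0.003]
contact_force: [1.7, -0.8, -0.5]
opening: 1.001
```

Run:
```python
from h import *
import plant
np.set_printoptions(precision=4,suppress=True)
print([n for n in dir(plant) if not n.startswith('__')], getattr(plant,'grasp_offset',None))
s=get_state();print(s["eef_pos"],s["tcp_rot"],s["qpos"])
W=read_camera("wrist");cv2.imwrite("pics/w1.png",W["pixels"]);print(W["world_from_camera"],W["mtx"])
```

```text
['Unreachable', 'get_state', 'grasp_offset', 'mark_of', 'read_camera', 'sign_off', 'silhouettes', 'spot_in'] 0.0187
[ 0.3375 -0.3051  0.3282] [ 0.8798  0.4754 -0.0011 -0.0027] [-0.9578 -0.2762  1.967  -0.0015  1.4564 -0.3776]
[[ 0.8365  0.5237  0.1616  0.3779]
 [-0.548   0.8023  0.2367 -0.2439]
 [-0.0057 -0.2866  0.958   0.4693]
 [ 0.      0.      0.      1.    ]] [[324.2459   0.     321.4389]
 [  0.     324.2459 197.0776]
 [  0.       0.       1.    ]]
```

View pics/w1.png

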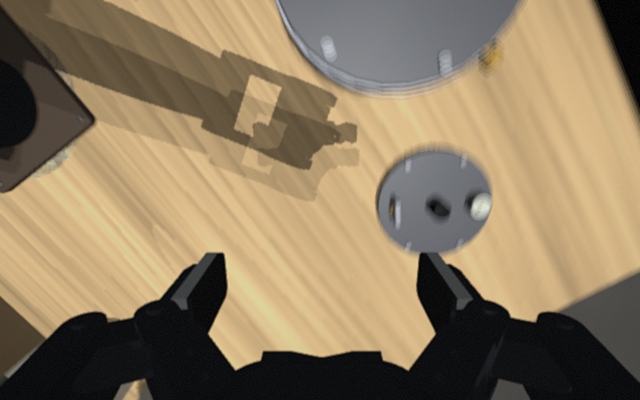

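Call:
jog_arm(
  targets="18 34 0 0 0 0 1;18 34 0 0 0 0 1;18 34 0 0 0 0 1;12 20 0 0 0 0 1;0 0 0 0 0 0 1",
)

```text
time: 2.0
eef_pos: [0.4074, -0.1749, 0.3352]
tcp_rot: [0.877, 0.48, 0.003, 0.003]
contact_force: [-0.3, 0.1, -0.4]
opening: 0.997
```

Run:
```python
from h import *
np.set_printoptions(precision=4,suppress=True)
s=get_state();print(s["eef_pos"],s["tcp_rot"],s["qpos"])
W=read_camera("wrist");cv2.imwrite("pics/w2.png",W["pixels"])
for t in ["tap_bar","lid_knob"]:
    r=mark_of(t,W);print(t,[(x["uv"],x["p"],at_z(W,x["uv"],.17)) for x in r])
r=silhouettes("tap_bar",W)
for x in r: 
    m=x["mask"].astype(np.uint8);print(m.sum(),x["uv"],x["p"],cv2.minAreaRect(cv2.findNonZero(m)))
```

```text
[ 0.4074 -0.1749  0.3352] [0.8771 0.4803 0.0035 0.0029] [-0.6373 -0.3174  1.9865  0.0039  1.4643 -0.0688]
tap_bar [([392.1, 304.7], 0.72, array([ 0.3974, -0.3359,  0.17  ]))]
lid_knob [([412.0, 128.1], 0.81, array([ 0.5053, -0.1796,  0.17  ])), ([432.1, 304.3], 0.66, array([ 0.4345, -0.3594,  0.17  ]))]
739 [321.6, 118.3] 0.83 ((322.0, 118.5), (55.0, 14.0), 90.0)
178 [393.4, 304.6] 0.65 ((392.5, 305.0), (24.0, 7.0), 90.0)
```

View pics/w2.png

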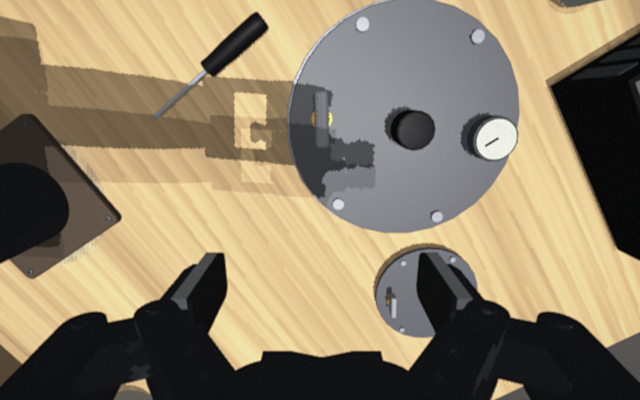

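Run:
```python
from h import *
np.set_printoptions(precision=4,suppress=True)
s=get_state();W=read_camera("wrist")
c=W["pixels"][75:165,285:450];cv2.imwrite("pics/w2c.png",cv2.resize(c,None,fx=4.5,fy=4.5,interpolation=cv2.INTER_CUBIC))
g=W
tap=at_z(W,(321.8,118.4),.17);kn=at_z(W,(412.5,129),.172)
print(tap,kn,tap-kn,np.degrees(np.arctan2(*(tap-kn)[[1,0]])),np.linalg.norm((tap-kn)[:2]))
a=at_z(W,(322,91),.182);b=at_z(W,(322,145),.182);print("bar dir",a-b,np.degrees(np.arctan2(*(a-b)[[1,0]])))
S=read_camera("scene")
print(tri([(W,(412.5,129)),(S,(299.6,193))]))
```

```text
[ 0.4378 -0.1312  0.17  ] [ 0.5029 -0.1845  0.172 ] [-0.0651  0.0533 -0.002 ] 140.65624965376594 0.08414737421824965
bar dir [0.0251 0.0389 0.    ] 57.12542116381466
[ 0.5047 -0.1834  0.163 ]
```

View pics/w2c.png

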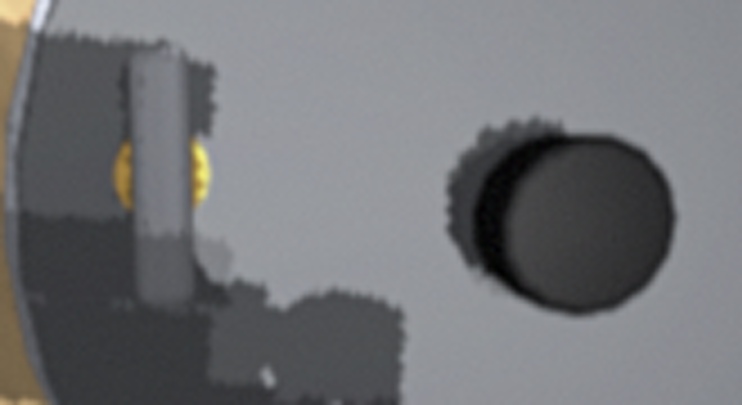

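Run:
```python
from h import *
np.set_printoptions(precision=4,suppress=True)
W=read_camera("wrist");s=get_state()
tap=at_z(W,(320.6,114.6),.182);kn=at_z(W,(416.6,124.3),.184)
an=lambda d:np.degrees(np.arctan2(d[1],d[0]))
print(tap,kn,an(tap-kn),np.linalg.norm((tap-kn)[:2]))
a=at_z(W,(319.4,86.3),.182);b=at_z(W,(321.7,142.6),.182);print(a,b,np.linalg.norm(a-b),an(a-b))
q=s["tcp_rot"];from scipy.spatial.transform import Rotation as R
M=R.from_quat(q).as_matrix();print(M,an(M[:2,1]),s["eef_pos"])
ga=(s["eef_pos"]);print("d",tap-ga)
```

```text
[ 0.4388 -0.1277  0.182 ] [ 0.5053 -0.1807  0.184 ] 141.456201930589 0.08501272885883528
[ 0.4508 -0.1074  0.182 ] [ 0.4263 -0.1488  0.182 ] 0.04802460134462101 59.3836887991759
[[ 0.5446  0.8387  0.0067]
 [ 0.8387 -0.5446 -0.0024]
 [ 0.0016  0.0069 -1.    ]] -32.99600121594999 [ 0.4057 -0.1792  0.3345]
d [ 0.0331  0.0515 -0.1525]
```

Run:
```python
from h import *
np.set_printoptions(precision=4,suppress=True)
for i in range(3):
    W=read_camera("wrist");s=get_state();print(s["time"],s["eef_pos"],s["tcp_rot"],W["world_from_camera"][:3,3],np.abs(s["dq"]).max())
    r=[x for x in silhouettes("tap_bar",W)][:2]
    for x in r: print(x["uv"],at_z(W,x["uv"],.18))
c=W["pixels"][75:165,285:450];cv2.imwrite("pics/w3c.png",cv2.resize(c,None,fx=4.5,fy=4.5,interpolation=cv2.INTER_CUBIC))
```

```text
2.4 [ 0.4057 -0.1791  0.3345] [0.8788 0.4772 0.0024 0.0026] [ 0.4442 -0.117   0.4756] 0.0026592580435248177
[321.3, 114.6] [ 0.4393 -0.1281  0.18  ]
[393.1, 300.3] [ 0.3994 -0.3284  0.18  ]
2.5 [ 0.4058 -0.1789  0.3346] [0.8787 0.4774 0.0025 0.0026] [ 0.4442 -0.1169  0.4756] 0.006403789387946414
[319.1, 113.6] [ 0.4382 -0.1262  0.18  ]
[394.6, 302.8] [ 0.3993 -0.3318  0.18  ]
2.6 [ 0.4059 -0.1786  0.3346] [0.8785 0.4776 0.0025 0.0027] [ 0.4443 -0.1166  0.4757] 0.008057006571879743
[323.2, 115.2] [ 0.4406 -0.129   0.18  ]
[392.9, 303.7] [ 0.3975 -0.3315  0.18  ]
```

View pics/w3c.png

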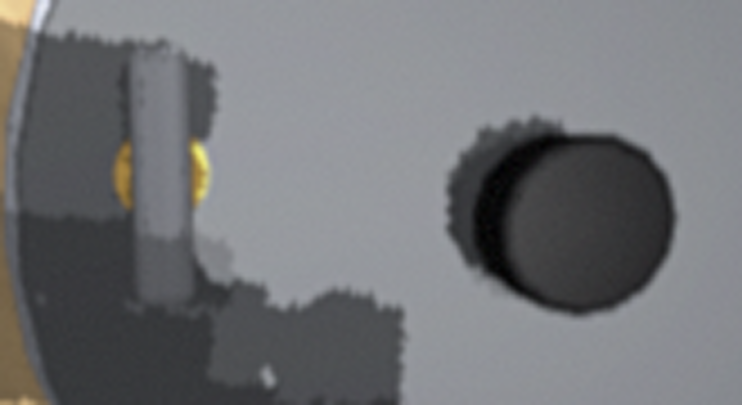

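Call:
jog_arm(
  targets="11 17 -25 0 0 1 1;11 17 -25 0 0 1 1;11 17 -25 0 0 1 1;0 0 -20 0 0 0 1;0 0 0 0 0 0 1;0 0 0 0 0 0 1",
)

```text
time: 3.15
eef_pos: [0.4405, -0.1272, 0.2392]
tcp_rot: [0.866, 0.5, 0.004, 0.006]
contact_force: [-0.0, -0.8, 0.7]
opening: 1.0
```

Run:
```python
from h import *
np.set_printoptions(precision=4,suppress=True)
W=read_camera("wrist");s=get_state();print(s["time"],s["eef_pos"],s["tcp_rot"],s["qpos"])
cv2.imwrite("pics/w4.png",W["pixels"])
print(proj(W,s["eef_pos"]),proj(W,[.439,-.128,.182]))
```

```text
3.2 [ 0.4403 -0.1273  0.2391] [0.866  0.4999 0.0038 0.0057] [-0.5038 -0.2254  2.0867  0.0006  1.2666  0.0197]
[322.2827 259.2551] [319.6824 219.7704]
```

View pics/w4.png

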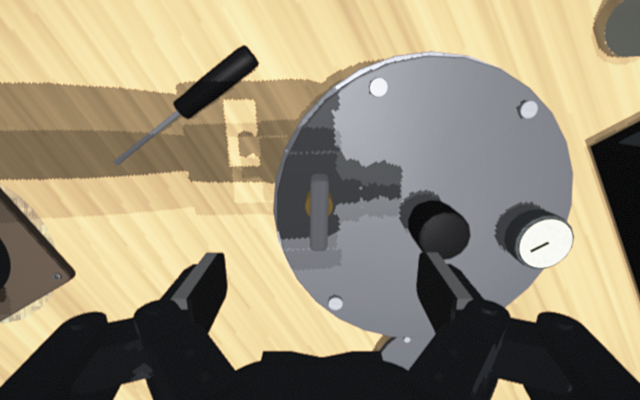

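Run:
```python
from h import *
np.set_printoptions(precision=4,suppress=True)
W=read_camera("wrist");s=get_state()
c=cv2.convertScaleAbs(W["pixels"][165:275,265:480],alpha=1.5)
for P in ([.439,-.128,.182],[.5055,-.181,.184]):
    p=proj(W,P);cv2.circle(c,(int(round(p[0]-265)),int(round(p[1]-165))),1,(0,0,255),-1);print(p)
cv2.imwrite("pics/w4c.png",cv2.resize(c,None,fx=3.6,fy=3.6,interpolation=cv2.INTER_NEAREST))
```

```text
[319.9181 219.5179]
[447.4019 237.9395]
```

View pics/w4c.png

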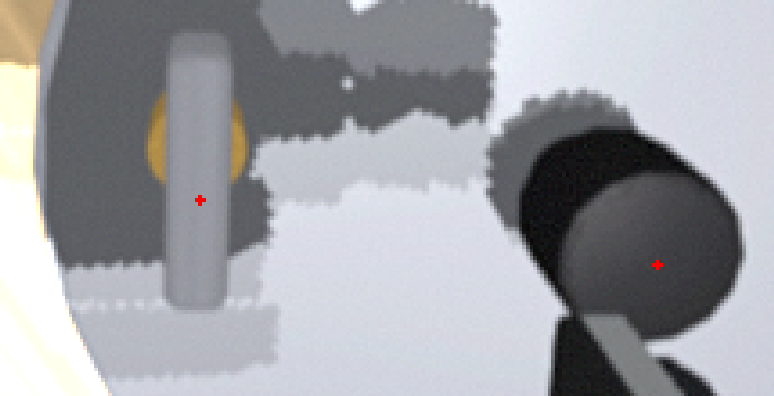

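Call:
jog_arm(
  targets="0 1.5 -30 0 0 0 1;0 0 -30 0 0 0 1;0 0 -20 0 0 0 1;0 0 0 0 0 0 1",
  force=40,
)

```text
time: 3.58
eef_pos: [0.4454, -0.1309, 0.168]
tcp_rot: [0.867, 0.498, 0.009, 0.015]
contact_force: [-0.4, 0.3, -0.6]
opening: 1.0
```

Run:
```python
from h import *
np.set_printoptions(precision=4,suppress=True)
W=read_camera("wrist");s=get_state();print(s["time"],s["eef_pos"],s["tcp_rot"],s["contact_force"])
cv2.imwrite("pics/w5.png",W["pixels"])
```

```text
3.6333 [ 0.4466 -0.1316  0.1702] [0.8668 0.4982 0.0101 0.0167] [ 0.7379 -0.2628  0.376 ]
```

View pics/w5.png

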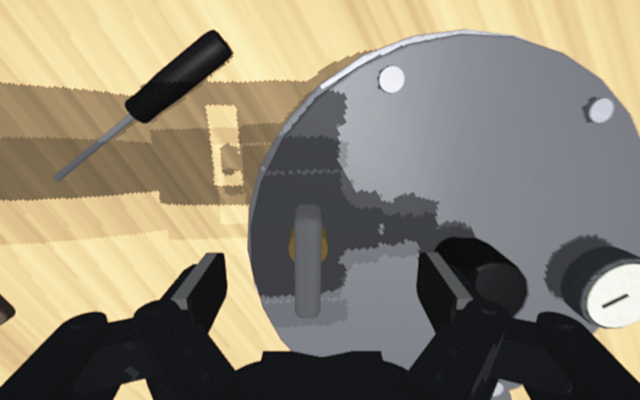

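Run:
```python
from h import *
from scipy.spatial.transform import Rotation as R
np.set_printoptions(precision=4,suppress=True)
s=get_state();print(s["qpos"],s["dq"],s["eef_pos"]);print(R.from_quat(s["tcp_rot"]).as_matrix())
```

```text
[-0.5051 -0.15    2.1539  0.0001  1.0986  0.0225] [ 0.0036 -0.0255 -0.0492  0.0036  0.0108  0.001 ] [ 0.4466 -0.1316  0.1702]
[[ 0.5034  0.8634  0.0342]
 [ 0.864  -0.5031 -0.0189]
 [ 0.0009  0.0391 -0.9992]]
```

Call:
jog_arm(
  targets="-6 5.5 0 1.1 1.9 0 1;0 0 0 0 0 0 1;0 0 0 0 0 0 1",
)

```text
time: 3.88
eef_pos: [0.4436, -0.1288, 0.1771]
tcp_rot: [0.867, 0.497, 0.003, 0.004]
contact_force: [0.4, 0.7, 0.3]
opening: 0.999
```

```bash
cat > st.py <<'E'
from h import *
from scipy.spatial.transform import Rotation as R
np.set_printoptions(precision=4,suppress=True)
s=get_state();M=R.from_quat(s["tcp_rot"]).as_matrix()
print("t",s["time"],"q",s["qpos"],"pos",s["eef_pos"],"z",M[:,2],"yaw",np.degrees(np.arctan2(M[1,1],M[0,1])),"F",s["contact_force"],"T",s["wrist_torque"],"op",s["opening"])
r=np.cross(M[:,2],[0,0,-1]);print("fix tilt deg",np.degrees(r))
E
python3 st.py
```

```text
t 3.8833 q [-0.5032 -0.1502  2.1404  0.0007  1.1412  0.0259] pos [ 0.4436 -0.1288  0.1771] z [ 0.0093 -0.0044 -0.9999] yaw -30.332367654769946 F [0.3912 0.6899 0.3049] T [-0.0216  0.0244 -0.0615] op 0.9987898806589536
fix tilt deg [0.2506 0.5312 0.    ]
```

Call:
jog_arm(
  targets="-3 3 -12 0.3 0.7 0 1;-2 1 -10 0.2 0.5 0 1;-1 1 -2 0.1 0.3 0 1;0 0 0 0 0 0 1",
)

```text
time: 4.22
eef_pos: [0.4398, -0.1254, 0.1558]
tcp_rot: [0.868, 0.497, -0.004, -0.003]
contact_force: [0.7, 0.7, -0.4]
opening: 1.002
```

```bash
python3 st.py
```

```text
t 4.2167 q [-0.4984 -0.1223  2.1576 -0.0035  1.1156  0.0333] pos [ 0.4398 -0.1254  0.1558] z [-0.0097  0.0017 -1.    ] yaw -30.37264673319209 F [ 0.72    0.7263 -0.3819] T [-0.0319 -0.0133 -0.0149] op 1.002474638484912
fix tilt deg [-0.0954 -0.5546 -0.    ]
```

Call:
jog_arm(
  targets="0 0 0 0 0 0 -1;0 0 0 0 0 0 -1;0 0 0 0 0 0 -1;0 0 0 0 0 0 -1;0 0 0 0 0 0 -1;0 0 0 0 0 0 -1;0 0 0 0 0 0 -1;0 0 0 0 0 0 -1",
  force=40,
)

```text
time: 4.88
eef_pos: [0.4398, -0.1253, 0.1554]
tcp_rot: [0.868, 0.497, -0.004, -0.003]
contact_force: [0.3, -1.4, -1.0]
opening: 0.188
```

```bash
python3 st.py
python3 - <<'E'
from h import *
W=read_camera("wrist");cv2.imwrite("pics/w6.png",W["pixels"])
E
```

```text
t 4.8833 q [-0.4981 -0.1216  2.1578 -0.0036  1.115   0.0333] pos [ 0.4398 -0.1253  0.1554] z [-0.01    0.0017 -0.9999] yaw -30.35349207025389 F [ 0.3266 -1.3779 -1.0333] T [ 0.0488 -0.0151  0.031 ] op 0.18831394642102572
fix tilt deg [-0.0977 -0.5723 -0.    ]
```

View pics/w6.png

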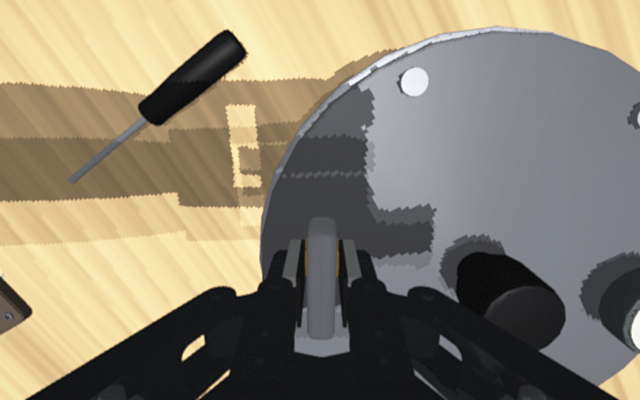

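Call:
jog_arm(
  targets="0 0 0 0 0 0 -1;0 0 0 0 0 0 -1;0 0 0 0 0 0 -1;0 0 0 0 0 5 -1;0 0 0 0 0 5 -1;0 0 0 0 0 5 -1;0 0 0 0 0 0 -1",
  force=40,
)

```text
time: 5.52
eef_pos: [0.4394, -0.1241, 0.1554]
tcp_rot: [0.793, 0.61, -0.004, -0.005]
contact_force: [1.1, 0.5, 0.2]
opening: 0.187
```

```bash
python3 st.py
```

```text
t 5.5167 q [-0.4963 -0.1221  2.1583 -0.0033  1.1171 -0.2353] pos [ 0.4394 -0.1241  0.1554] z [-0.0117  0.003  -0.9999] yaw -14.872893142838054 F [1.0503 0.4672 0.1962] T [-0.0747 -0.0488 -0.0734] op 0.18714571007987565
fix tilt deg [-0.1711 -0.6715 -0.    ]
```

Call:
jog_arm(
  targets="0 0 0 0 0 5 -1;0 0 0 0 0 5 -1;0 0 0 0 0 5 -1;0 0 0 0 0 5 -1;0 0 0 0 0 5 -1;0 0 0 0 0 5 -1;0 0 0 0 0 5 -1;0 0 0 0 0 5 -1;0 0 0 0 0 0 -1",
)

```text
time: 6.27
eef_pos: [0.434, -0.1187, 0.157]
tcp_rot: [0.533, 0.846, -0.006, -0.016]
contact_force: [-1.6, -1.1, -1.2]
opening: 0.131
```

```bash
python3 st.py
python3 - <<'E'
from h import *
W=read_camera("wrist");cv2.imwrite("pics/w7.png",W["pixels"])
E
```

```text
t 6.2667 q [-0.4875 -0.127   2.1596 -0.0111  1.1419 -0.9279] pos [ 0.434  -0.1187  0.157 ] z [-0.0338  0.0065 -0.9994] yaw 25.522482687512078 F [-1.5623 -1.0811 -1.2341] T [ 0.1219 -0.4664 -0.0365] op 0.13052256158948233
fix tilt deg [-0.3721 -1.9352 -0.    ]
```

View pics/w7.png

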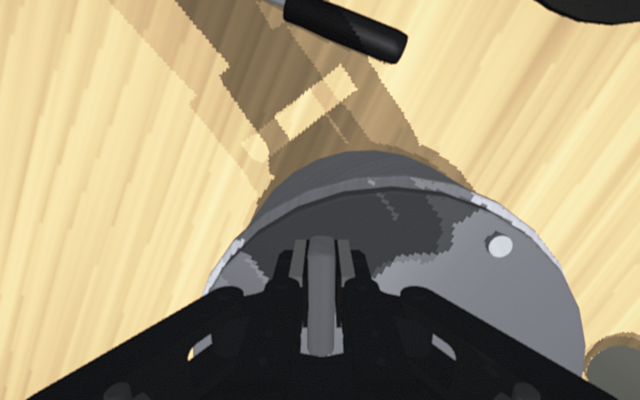

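Call:
jog_arm(
  targets="3 -3 0 -0.3 -1.5 4 -1;2 -2 0 -0.1 -0.7 4 -1;1 -1 0 0 -0.3 4 -1;0 0 0 0 0 0 -1",
)

```text
time: 6.65
eef_pos: [0.4335, -0.121, 0.1572]
tcp_rot: [0.444, 0.896, 0.002, -0.007]
contact_force: [1.1, -0.4, 1.7]
opening: 0.134
```

```bash
python3 st.py
```

```text
t 6.65 q [-0.4997 -0.1402  2.1707  0.0029  1.1252 -1.151 ] pos [ 0.4335 -0.121   0.1572] z [-0.0112  0.0091 -0.9999] yaw 37.24169196565153 F [ 1.0919 -0.3705  1.7009] T [-0.1636 -0.2843 -0.0445] op 0.13379815421148666
fix tilt deg [-0.5224 -0.6403 -0.    ]
```

Call:
jog_arm(
  targets="1 -1 0 -0.3 -0.4 4 -1;1 -1 0 -0.1 -0.2 4 -1;0 0 0 0 0 2 -1;0 0 0 0 0 0 -1",
)

```text
time: 6.98
eef_pos: [0.4321, -0.1224, 0.1573]
tcp_rot: [0.368, 0.93, -0.001, -0.006]
contact_force: [-1.2, 0.6, 0.4]
opening: 0.13
```

```bash
python3 st.py
```

```text
t 6.9833 q [-0.5008 -0.1431  2.173  -0.0035  1.124  -1.3173] pos [ 0.4321 -0.1224  0.1573] z [-0.0123  0.0032 -0.9999] yaw 46.86776069649886 F [-1.2447  0.6028  0.4313] T [ 0.2698 -0.022   0.0287] op 0.13016332083802157
fix tilt deg [-0.1811 -0.7035 -0.    ]
```

Call:
jog_arm(
  targets="0 0 0 0 -0.3 3 -1;0 0 0 0 -0.3 3 -1",
)

```text
time: 7.15
eef_pos: [0.4314, -0.1232, 0.1573]
tcp_rot: [0.323, 0.947, -0.0, -0.003]
contact_force: [-4.6, -3.1, 2.5]
opening: 0.133
```

```bash
python3 st.py
```

```text
t 7.15 q [-0.5044 -0.1494  2.1784 -0.0012  1.1175 -1.4177] pos [ 0.4314 -0.1232  0.1573] z [-0.0048  0.0014 -1.    ] yaw 52.357664362353816 F [-4.6278 -3.0706  2.4503] T [-0.5048  0.92   -1.3139] op 0.13265347124814103
fix tilt deg [-0.0824 -0.2755 -0.    ]
```

Call:
jog_arm(
  targets="0 0 0 0 0 1 -1;0 0 0 0 0 0 0;0 0 0 0 0 0 1;0 0 0 0 0 0 1;0 0 0 0 0 0 1;0 0 0 0 0 0 1;0 0 0 0 0 0 1;0 0 0 0 0 0 1",
)

```text
time: 7.82
eef_pos: [0.4317, -0.1244, 0.1572]
tcp_rot: [0.322, 0.947, -0.001, -0.002]
contact_force: [-0.2, 0.4, -0.6]
opening: 0.999
```

```bash
python3 st.py
python3 - <<'E'
from h import *
W=read_camera("wrist");cv2.imwrite("pics/w8.png",W["pixels"])
E
```

```text
t 7.8167 q [-0.5054 -0.1482  2.1777 -0.0033  1.1153 -1.4192] pos [ 0.4317 -0.1244  0.1572] z [-0.0043 -0.001  -1.    ] yaw 52.43928178582962 F [-0.1676  0.3754 -0.5634] T [-0.0009  0.0169 -0.0777] op 0.9985912282572972
fix tilt deg [ 0.0597 -0.2443  0.    ]
```

View pics/w8.png

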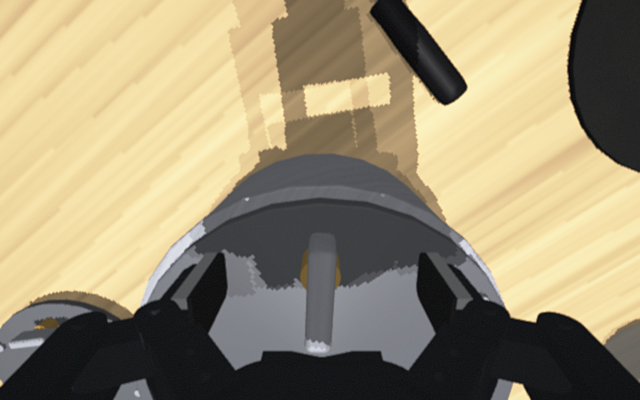

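Call:
jog_arm(
  targets="0 0 30 0 0 -1 1;0 0 35 0 0 -1 1;0 0 35 0 0 -1 1;25 -19 15 0 0 0 1;25 -19 10 0 0 0 1;20 -15 0 0 0 0 1;0 0 0 0 0 0 1;0 0 0 0 0 0 1",
)

```text
time: 8.53
eef_pos: [0.5015, -0.1772, 0.2883]
tcp_rot: [0.348, 0.938, -0.001, -0.002]
contact_force: [-0.2, 0.2, -0.3]
opening: 1.001
```

```bash
python3 st.py
python3 - <<'E'
from h import *
W=read_camera("wrist");cv2.imwrite("pics/w9.png",W["pixels"])
T=read_camera("top");cv2.imwrite("pics/t9.png",cv2.resize(T["pixels"][145:275,285:425],None,fx=4.5,fy=4.5,interpolation=cv2.INTER_CUBIC))
for P in ([.4405,-.1255,.182],[.506,-.180,.184]): print(proj(W,P))
E
```

```text
t 8.5333 q [-0.5293 -0.0697  1.8598 -0.0026  1.3558 -1.3895] pos [ 0.5015 -0.1772  0.2883] z [-0.005 -0.    -1.   ] yaw 49.31924995856457 F [-0.1997  0.1749 -0.3194] T [-0.0093  0.0049 -0.0186] op 1.0014367074152835
fix tilt deg [ 0.0012 -0.2883  0.    ]
[320.90347816  91.36299167]
[322.66166115 204.02746822]
```

View pics/w9.png

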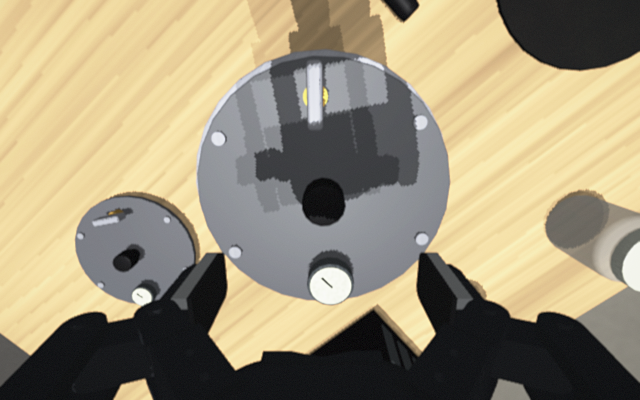

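View pics/t9.png

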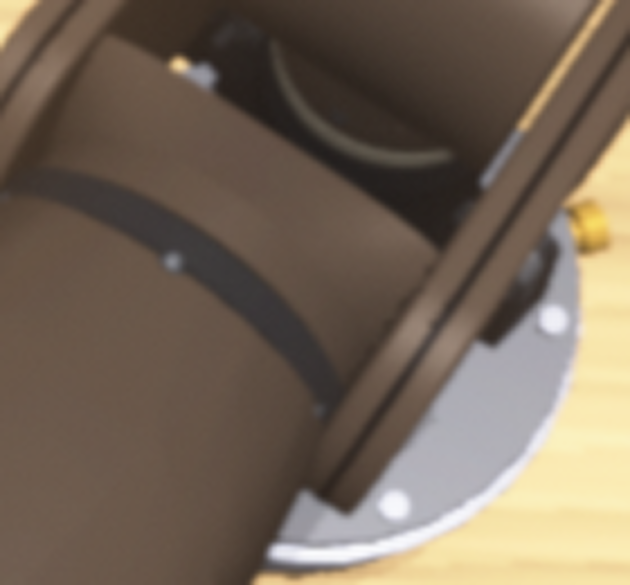

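Run:
```python
from h import *
W=read_camera("wrist")
c=cv2.convertScaleAbs(W["pixels"][55:225,280:370],alpha=1.7)
cv2.imwrite("pics/w9c.png",cv2.resize(c,None,fx=3.5,fy=3.5,interpolation=cv2.INTER_CUBIC))
```

```text
(no output)
```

View pics/w9c.png

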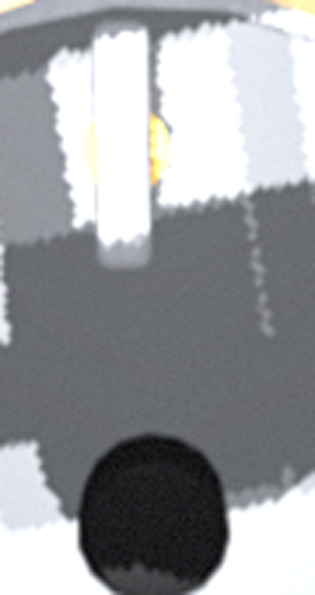

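Run:
```python
from h import *
np.set_printoptions(precision=4,suppress=True)
W=read_camera("wrist");an=lambda d:np.degrees(np.arctan2(d[1],d[0]))
kn=at_z(W,(323.7,203.6),.184);g=at_z(W,(330,284),.165)
a=at_z(W,(314.9,63.),.182);b=at_z(W,(316,123.6),.182);t=(a+b)/2
print(kn,t,np.linalg.norm(t-kn),an(t-kn),an(a-b),np.linalg.norm(a-b))
```

```text
[ 0.5046 -0.1778  0.184 ] [ 0.4379 -0.1286  0.182 ] 0.08286852305781675 143.5920800569136 140.14342262230505 0.041862941006820927
```

Call:
jog_arm(
  targets="2 0 -25 0 -0.3 2 1;1 0 -25 0 0 2 1;0 0 -25 0 0 1 1;0 0 -15 0 0 0 1;0 0 0 0 0 0 1;0 0 0 0 0 0 1",
)

```text
time: 9.23
eef_pos: [0.4989, -0.1719, 0.1943]
tcp_rot: [0.303, 0.953, 0.0, -0.0]
contact_force: [0.4, -0.3, 1.0]
opening: 0.999
```

```bash
python3 st.py
python3 - <<'E'
from h import *
W=read_camera("wrist");cv2.imwrite("pics/w10.png",W["pixels"])
print(proj(W,[.505,-.179,.184]))
E
```

```text
t 9.2333 q [-0.5245 -0.0048  1.9714  0.0008  1.176  -1.4801] pos [ 0.4989 -0.1719  0.1943] z [-0.0005  0.0011 -1.    ] yaw 54.73834182847711 F [ 0.3551 -0.3392  1.0086] T [ 0.0276  0.0106 -0.0117] op 0.9987952899431449
fix tilt deg [-0.064  -0.0264 -0.    ]
[316.41224296 265.85316708]
```

View pics/w10.png

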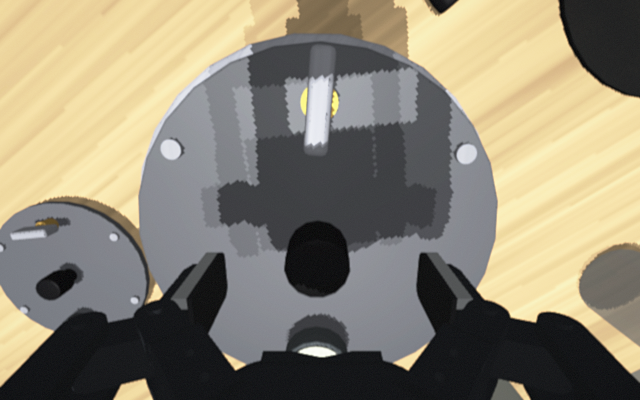

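Call:
jog_arm(
  targets="4 -5 -15 0 0 -1 1;3 -3 -17 0 0 0 1;1 -1 -12 0 0 0 1;0 0 0 0 0 0 1;0 0 0 0 0 0 1",
)

```text
time: 9.7
eef_pos: [0.51, -0.1821, 0.1567]
tcp_rot: [0.311, 0.95, -0.001, 0.006]
contact_force: [0.3, 0.0, -0.4]
opening: 0.999
```

```bash
python3 st.py
```

```text
t 9.7 q [-0.5307  0.062   1.9765  0.0009  1.0917 -1.469 ] pos [ 0.51   -0.1821  0.1567] z [ 0.0103 -0.0051 -0.9999] yaw 53.734332605949085 F [ 0.3288  0.0367 -0.3955] T [0.0194 0.0081 0.0555] op 0.9985472823597573
fix tilt deg [0.2911 0.5908 0.    ]
```

Call:
jog_arm(
  targets="-4 2.5 -7 0.3 0.6 0 1;0 0 -2 0 0.2 0 1;0 0 0 0 0 0 1",
)

```text
time: 9.95
eef_pos: [0.5068, -0.1798, 0.15]
tcp_rot: [0.311, 0.95, -0.001, -0.0]
contact_force: [0.2, -0.2, 0.6]
opening: 1.002
```

```bash
python3 st.py
```

```text
t 9.95 q [-0.5288  0.0683  1.9832 -0.0021  1.0904 -1.4659] pos [ 0.5068 -0.1798  0.15  ] z [-0.0012 -0.0015 -1.    ] yaw 53.748510222867985 F [ 0.1733 -0.19    0.618 ] T [-0.0372 -0.0379  0.0072] op 1.0023719879561135
fix tilt deg [ 0.0849 -0.0703  0.    ]
```

Good. Grip the knob firmly.

Call:
jog_arm(
  targets="0 0 0 0 0 0 -1;0 0 0 0 0 0 -1;0 0 0 0 0 0 -1;0 0 0 0 0 0 -1;0 0 0 0 0 0 -1;0 0 0 0 0 0 -1;0 0 0 0 0 0 -1;0 0 0 0 0 0 -1",
  force=80,
)

```text
time: 10.62
eef_pos: [0.5068, -0.1803, 0.152]
tcp_rot: [0.311, 0.95, -0.002, 0.0]
contact_force: [-1.1, -0.5, 0.1]
opening: 0.402
```

```bash
python3 st.py
python3 - <<'E'
from h import *
W=read_camera("wrist");cv2.imwrite("pics/w11.png",W["pixels"])
E
```

```text
t 10.6167 q [-0.5289  0.0657  1.982  -0.004   1.0927 -1.4656] pos [ 0.5068 -0.1803  0.152 ] z [-0.0007 -0.0037 -1.    ] yaw 53.77682005760273 F [-1.0722 -0.4679  0.1493] T [-0.1122  0.1513  0.0139] op 0.4015729680512213
fix tilt deg [ 0.2128 -0.0415  0.    ]
```

View pics/w11.png

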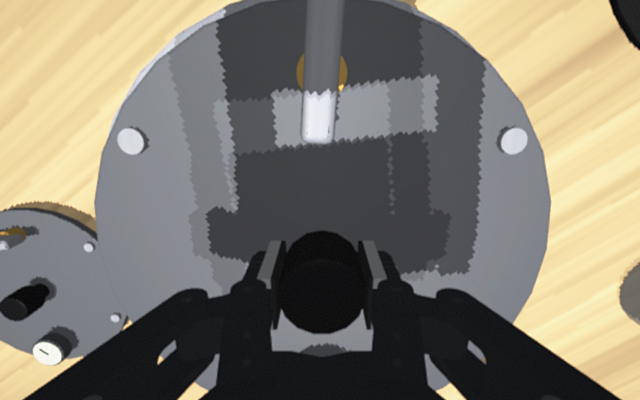

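Call:
jog_arm(
  targets="0 0 0 0 0 0 -1;0 0 6 0 0 0 -1;0 0 8 0 0 0 -1;0 0 8 0 0 0 -1;0 0 10 0 0 0 -1",
  force=80,
)

```text
time: 11.08
eef_pos: [0.5015, -0.1768, 0.1765]
tcp_rot: [0.311, 0.95, 0.001, -0.008]
contact_force: [1.0, 0.3, -7.7]
opening: 0.402
```

```bash
python3 st.py
```

```text
t 11.0833 q [-0.5287  0.0328  1.9679 -0.0028  1.1577 -1.466 ] pos [ 0.5015 -0.1768  0.1765] z [-0.0157  0.0063 -0.9999] yaw 53.76772704994703 F [ 0.9638  0.3027 -7.7136] T [ 0.0266 -0.0094  0.0399] op 0.4024300708239213
fix tilt deg [-0.3587 -0.9003 -0.    ]
```

Call:
jog_arm(
  targets="3 -1.5 15 -0.3 -0.8 0 -1;2 -1 20 -0.1 -0.5 0 -1;2 -1 20 0 -0.3 0 -1;1 0 15 0 -0.3 0 -1;0 0 0 0 0 0 -1;0 0 0 0 0 0 -1",
)

```text
time: 11.58
eef_pos: [0.5093, -0.1795, 0.2547]
tcp_rot: [0.311, 0.95, 0.003, 0.011]
contact_force: [-1.2, -0.5, -7.8]
opening: 0.403
```

```bash
python3 st.py;  python3 - <<'E'
from h import *
np.set_printoptions(precision=4,suppress=True)
c=read_camera("scene");cv2.imwrite("pics/s12.png",c["pixels"])
W=read_camera("wrist");cv2.imwrite("pics/w12.png",W["pixels"])
E
```

```text
t 11.5833 q [-0.5316 -0.0433  1.8959  0.011   1.269  -1.4737] pos [ 0.5093 -0.1795  0.2547] z [ 0.0226 -0.0011 -0.9997] yaw 53.80019532861436 F [-1.158  -0.4658 -7.8362] T [0.0079 0.0448 0.0246] op 0.4028692119676404
fix tilt deg [0.0636 1.2937 0.    ]
```

View pics/s12.png

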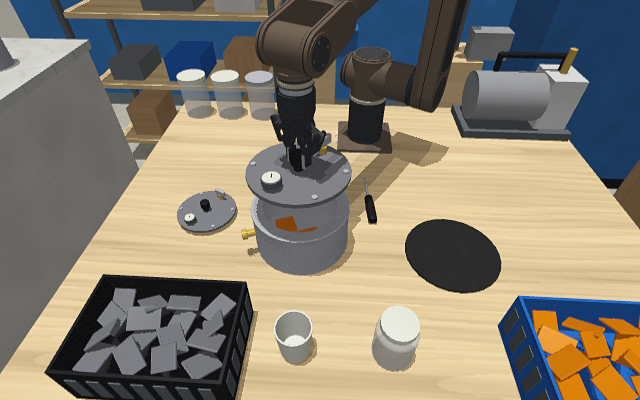

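View pics/w12.png

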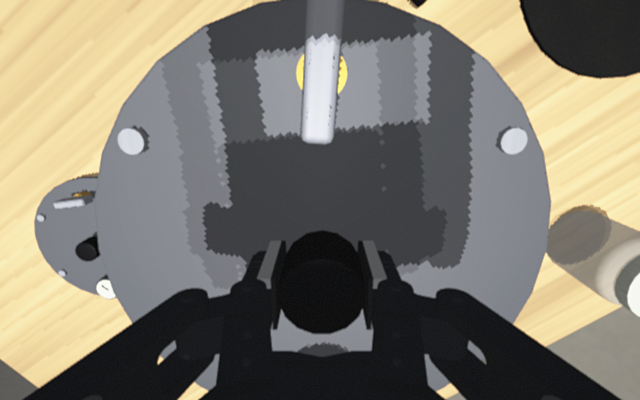

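Call:
jog_arm(
  targets="2 10 5 0 1 -5 -1;2 20 5 0 0.3 -6 -1;2 22 5 0 0 -6 -1;2 22 5 0 0 -6 -1;2 22 0 0 0 -6 -1;2 22 0 0 0 -6 -1;2 20 0 0 0 -6 -1;0 10 0 0 0 -6 -1;0 0 0 0 0 -3 -1;0 0 0 0 0 0 -1",
)

```text
time: 12.52
eef_pos: [0.5157, -0.0226, 0.2576]
tcp_rot: [0.7, 0.714, -0.002, -0.015]
contact_force: [-0.3, -0.5, -8.2]
opening: 0.397
```

```bash
python3 st.py;  python3 - <<'E'
from h import *
W=read_camera("wrist");cv2.imwrite("pics/w13.png",W["pixels"])
E
```

```text
t 12.5167 q [-0.2465 -0.0737  1.9196  0.0125  1.324  -0.2691] pos [ 0.5157 -0.0226  0.2576] z [-0.0245  0.0187 -0.9995] yaw 1.1232643730120837 F [-0.3415 -0.532  -8.228 ] T [-0.0885 -0.0062  0.0586] op 0.39706883533114823
fix tilt deg [-1.0695 -1.4055 -0.    ]
```

View pics/w13.png

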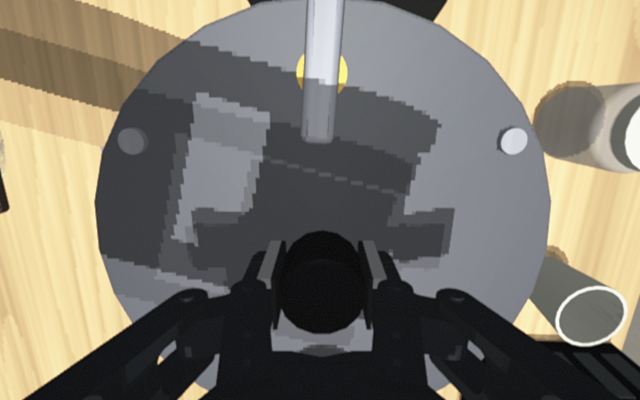

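Run:
```python
from h import *
from scipy.optimize import least_squares
np.set_printoptions(precision=4,suppress=True)
cams={"S":read_camera("scene"),"T":read_camera("top")}
im={"S":cv2.imread("pics/scene0.png"),"T":cv2.imread("pics/top0.png")}
# mat edge refine: radial gradient subpixel around guess circle (fixed R)
def fit(n,c0,z,R,darkin=None,rng=.012):
    c=np.array(c0,float);g=cv2.GaussianBlur(cv2.cvtColor(im[n],cv2.COLOR_BGR2GRAY),(0,0),.7).astype(np.float32)
    for it in range(6):
        pts=[]
        for a in np.linspace(0,2*np.pi,120,endpoint=False):
            u=np.array([np.cos(a),np.sin(a)]);rs=np.linspace(R-rng,R+rng,49)
            uv=np.array([proj(cams[n],[*(c+r*u),z]) for r in rs],np.float32)
            v=cv2.remap(g,uv[:,0].copy(),uv[:,1].copy(),cv2.INTER_LINEAR).ravel()
            d=np.gradient(v); k=np.argmax(d)
            if d[k]>1 and 0<k<48: pts.append(c+rs[k]*u)
        pts=np.array(pts)
        r=least_squares(lambda p:np.hypot(*(pts-p[:2]).T)-p[2],[*c,R],loss="soft_l1",f_scale=.001)
        c=r.x[:2]
    return r.x,len(pts)
for n,g in [("S",(.538,.209)),("T",(.53,.209))]: print(n,"mat",fit(n,g,.008,.12))
for n,g in [("S",(.511,-.179)),("T",(.505,-.183))]: print(n,"lid",fit(n,g,.140,.118))
```

```text
S mat (array([0.5374, 0.2093, 0.1199]), 120)
T mat (array([0.5298, 0.2089, 0.1188]), 120)
S lid (array([ 0.5124, -0.1797,  0.1196]), 119)
T lid (array([ 0.5023, -0.1801,  0.1174]), 113)
```

Call:
jog_arm(
  targets="1 12 0 -1 -1.3 0 -1;2 25 0 -0.3 -0.3 0 -1;2 28 0 0 0 0 -1;2 28 0 0 0 0 -1;2 28 0 0 0 0 -1;2 28 0 0 0 0 -1;2 28 0 0 0 0 -1;1 20 0 0 0 0 -1;0 10 0 0 0 0 -1;0 0 0 0 0 0 -1",
)

```text
time: 13.5
eef_pos: [0.5307, 0.1844, 0.2557]
tcp_rot: [0.701, 0.713, -0.002, 0.004]
contact_force: [0.6, 0.3, -6.5]
opening: 0.399
```

```bash
python3 st.py
```

```text
t 13.5 q [ 0.1575  0.0191  1.8322 -0.0085  1.2895  0.1428] pos [0.5307 0.1844 0.2557] z [ 0.0021 -0.008  -1.    ] yaw 0.9800376344680357 F [ 0.5987  0.303  -6.5048] T [-0.033  -0.0149  0.0216] op 0.39882304593693524
fix tilt deg [0.4573 0.1211 0.    ]
```

Now shift in and lower most of the way.

Call:
jog_arm(
  targets="1 12 -10 0.3 0 0 -1;0 10 -25 0 0 0 -1;0 2 -30 0 0 0 -1;0 0 -30 0 0 0 -1;0 0 -25 0 0 0 -1;0 0 -15 0 0 0 -1;0 0 0 0 0 0 -1;0 0 0 0 0 0 -1",
)

```text
time: 14.17
eef_pos: [0.5332, 0.2031, 0.1141]
tcp_rot: [0.703, 0.711, 0.0, 0.003]
contact_force: [0.6, -0.3, -7.3]
opening: 0.399
```

```bash
python3 st.py
```

```text
t 14.1667 q [ 0.1888  0.1832  1.9286 -0.0067  1.0259  0.1804] pos [0.5332 0.2031 0.1141] z [ 0.005  -0.0049 -1.    ] yaw 0.6754106401662489 F [ 0.5791 -0.2647 -7.3065] T [-0.0203 -0.0402 -0.0017] op 0.39872030093312366
fix tilt deg [0.2793 0.2844 0.    ]
```

Call:
jog_arm(
  targets="-1 5 -10 0.2 0.2 0 -1;0 3 -15 0 0 0 -1;0 1 -12 0 0.1 0 -1;0 0 -8 0 0.1 0 -1;0 0 0 0 0 0 -1;0 0 0 0 0 0 -1",
)

```text
time: 14.67
eef_pos: [0.5374, 0.2124, 0.072]
tcp_rot: [0.704, 0.71, 0.004, 0.002]
contact_force: [0.5, -0.0, -7.6]
opening: 0.398
```

```bash
python3 st.py
python3 - <<'E'
from h import *
c=read_camera("scene");cv2.imwrite("pics/s14.png",cv2.resize(c["pixels"][150:310,360:560],None,fx=4,fy=3.7,interpolation=cv2.INTER_CUBIC))
E
```

```text
t 14.6667 q [ 0.2009  0.2546  1.9326 -0.0001  0.9457  0.1919] pos [0.5374 0.2124 0.072 ] z [ 0.0085  0.0017 -1.    ] yaw 0.5193521709311512 F [ 0.4591 -0.0282 -7.6311] T [-0.0755 -0.017  -0.0389] op 0.3980901594183999
fix tilt deg [-0.0965  0.4898  0.    ]
```

View pics/s14.png

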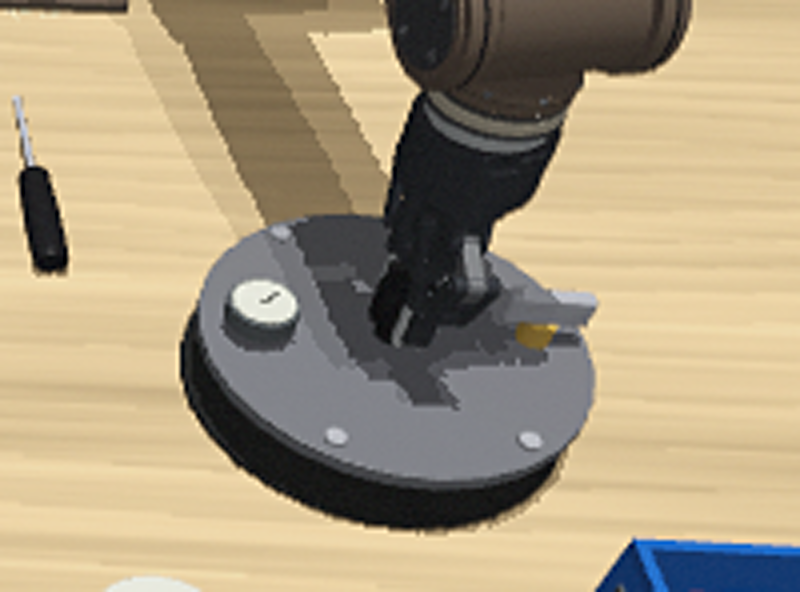

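Call:
jog_arm(
  targets="-4 -3 -4 0 0.4 0 -1;-1 -1 -4 0 0.2 0 -1;0 0 -2 0 0.1 0 -1;0 0 0 0 0 0 -1;0 0 0 0 0 0 -1",
)

```text
time: 15.13
eef_pos: [0.5337, 0.2081, 0.064]
tcp_rot: [0.704, 0.71, 0.001, -0.001]
contact_force: [-0.3, -0.5, -7.5]
opening: 0.401
```

```bash
python3 st.py
python3 - <<'E'
from h import *
np.set_printoptions(precision=4,suppress=True)
c=read_camera("scene");z=get_state()["eef_pos"][2]-.012
T=read_camera("top")
im=c["pixels"].copy();it=T["pixels"].copy()
from math import cos,sin
for a in np.arange(0,6.283,.05):
    for C,I,m in((c,im,(.5374,.2093)),(T,it,(.5298,.2089))):
        p=proj(C,[m[0]+.12*cos(a),m[1]+.12*sin(a),.008]).round().astype(int);I[p[1],p[0]]=(0,255,255)
cv2.imwrite("pics/s15.png",cv2.resize(im[190:310,380:530],None,fx=5,fy=5,interpolation=cv2.INTER_NEAREST))
cv2.imwrite("pics/t15.png",cv2.resize(it[130:260,110:260],None,fx=4.5,fy=4.5,interpolation=cv2.INTER_NEAREST))
E
```

```text
t 15.1333 q [0.1936 0.2605 1.9429 0.003  0.9375 0.1829] pos [0.5337 0.2081 0.064 ] z [ 0.0002  0.0025 -1.    ] yaw 0.5131800928159619 F [-0.2999 -0.5351 -7.4934] T [ 0.0025 -0.008  -0.0072] op 0.40142671301019045
fix tilt deg [-0.1445  0.0111  0.    ]
```

View pics/s15.png

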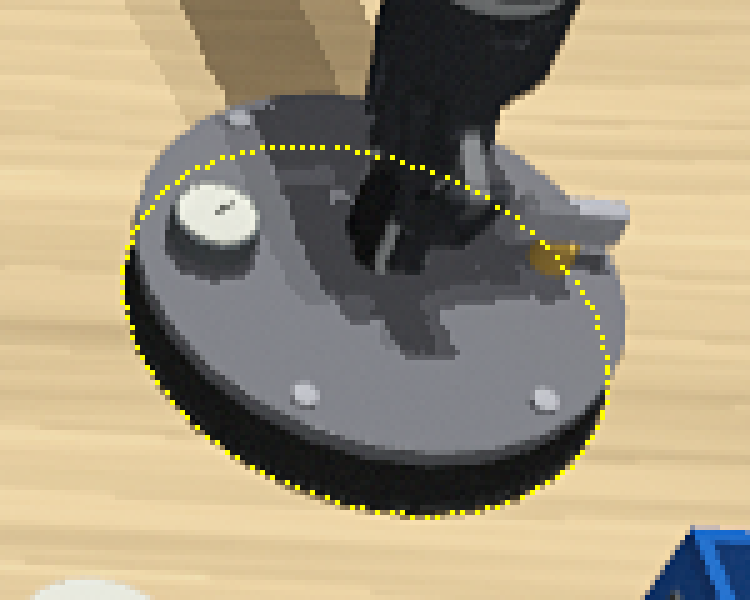

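View pics/t15.png

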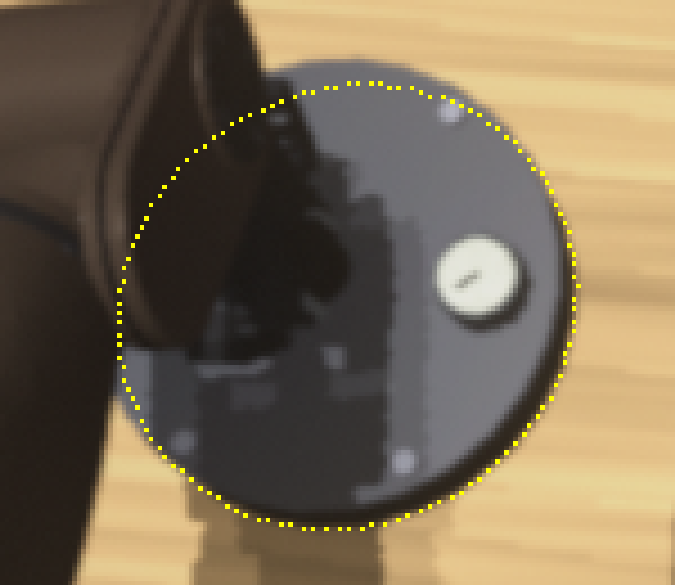

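Run:
```python
from h import *
c=read_camera("scene");s=get_state();z=s["eef_pos"][2]-.012;x,y=s["eef_pos"][:2]
T=read_camera("top")
im=cv2.resize(c["pixels"][190:310,380:530],None,fx=5,fy=5,interpolation=cv2.INTER_CUBIC)
it=cv2.resize(T["pixels"][130:260,110:260],None,fx=4.5,fy=4.5,interpolation=cv2.INTER_CUBIC)
for a in np.arange(0,6.283,.02):
    for C,I,b,o,f in((c,im,.0064,(380,190),5),(T,it,-.004,(110,130),4.5)):
        p=((proj(C,[x+b+.118*np.cos(a),y+.118*np.sin(a),z])-o+.5)*f-.5).round().astype(int);cv2.circle(I,tuple(int(v) for v in p),1,(0,255,255),-1)
cv2.imwrite("pics/s16.png",np.hstack([im[:,100:650],it[:585,100:].copy() if 0 else cv2.copyMakeBorder(it,0,15,0,0,cv2.BORDER_CONSTANT)])[:, :]if 0 else im); cv2.imwrite("pics/t16.png",it)
```

```text
(no output)
```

View pics/s16.png

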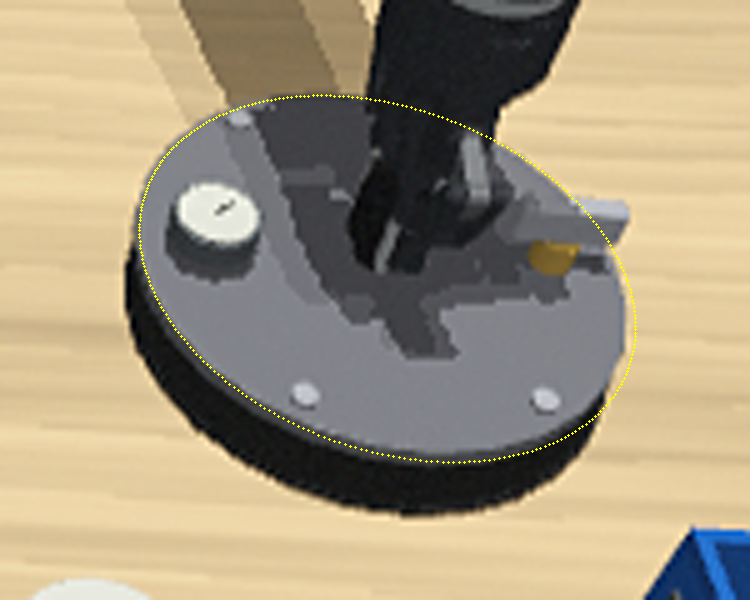

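View pics/t16.png

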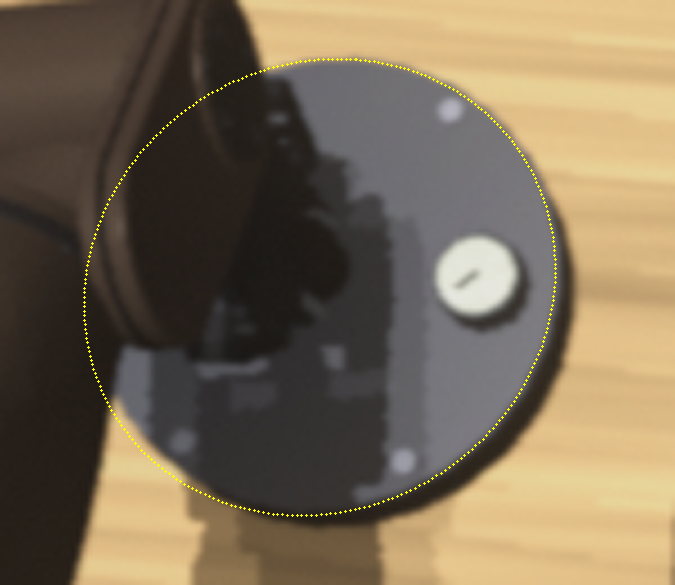

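Call:
jog_arm(
  targets="-1 3 -4 -0.1 0 0 -1;-0.5 1 -4 0 0.1 0 -1;0 0 -3 0 0.1 0 -1;0 0 0 0 0 0 -1",
)

```text
time: 15.67
eef_pos: [0.5325, 0.213, 0.0525]
tcp_rot: [0.704, 0.71, -0.0, -0.001]
contact_force: [0.1, 0.2, -8.0]
opening: 0.401
```

```bash
python3 st.py
```

```text
t 15.6667 q [0.203  0.2808 1.9429 0.0019 0.9199 0.1925] pos [0.5325 0.213  0.0525] z [-0.0023  0.0011 -1.    ] yaw 0.5328637607182878 F [ 0.0746  0.1662 -7.9727] T [-0.0304  0.0137 -0.0561] op 0.4012059876115269
fix tilt deg [-0.0606 -0.1335 -0.    ]
```

Call:
jog_arm(
  targets="0 -1 -2 0 0 0 -1;0 0 -1.5 0 0 0 -1;0 0 -1 0 0 0 -1",
)

```text
time: 15.92
eef_pos: [0.5328, 0.2121, 0.05]
tcp_rot: [0.704, 0.711, -0.001, -0.001]
contact_force: [-4.4, -0.1, 0.2]
opening: 0.398
```

```bash
python3 st.py
```

```text
t 15.9167 q [0.2015 0.2856 1.9425 0.0013 0.9173 0.1909] pos [0.5328 0.2121 0.05  ] z [-0.0038  0.0003 -1.    ] yaw 0.5638407401849316 F [-4.3765 -0.054   0.2427] T [-0.171   0.4902 -0.0142] op 0.3976207567417946
fix tilt deg [-0.0168 -0.2198 -0.    ]
```

Call:
jog_arm(
  targets="0 0 -1 0 0 0 -1;0 0 0 0 0 0 -1;0 0 0 0 0 0 -1",
)

```text
time: 16.17
eef_pos: [0.5333, 0.2122, 0.05]
tcp_rot: [0.704, 0.711, -0.001, -0.001]
contact_force: [-0.9, -0.5, -3.8]
opening: 0.402
```

```bash
python3 st.py
python3 - <<'E'
from h import *
c=read_camera("scene")
im=cv2.resize(c["pixels"][190:310,380:530],None,fx=5,fy=5,interpolation=cv2.INTER_CUBIC)
for a in np.arange(0,6.283,.02):
    for m,R,z,col in(((.5374,.2093),.12,.008,(0,255,0)),((.5374,.2093),.118,.038,(0,255,255))):
        p=((proj(c,[m[0]+R*np.cos(a),m[1]+R*np.sin(a),z])-(380,190)+.5)*5-.5).round().astype(int);cv2.circle(im,tuple(int(v) for v in p),1,col,-1)
cv2.imwrite("pics/s17.png",im)
E
```

```text
t 16.1667 q [0.2014 0.2859 1.9421 0.0014 0.9163 0.1908] pos [0.5333 0.2122 0.05  ] z [-0.0028  0.0006 -1.    ] yaw 0.5560331594707829 F [-0.8777 -0.4529 -3.8064] T [-0.0154  0.3941 -0.0024] op 0.4015578415571886
fix tilt deg [-0.034  -0.1601 -0.    ]
```

View pics/s17.png

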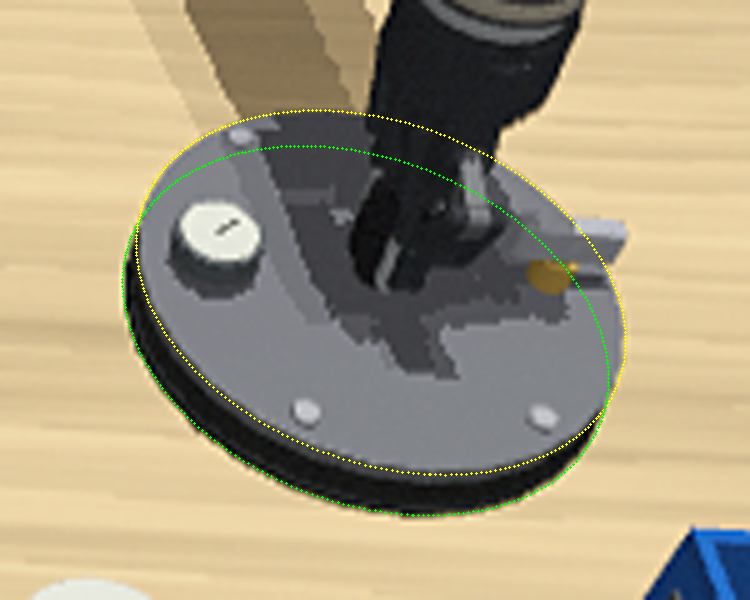

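Call:
jog_arm(
  targets="0 0 -1.5 0 0 0 -1;0 0 -1 0 0 0 -1;0 0 -0.5 0 0 0 0;0 0 0 0 0 0 1;0 0 0 0 0 0 1;0 0 0 0 0 0 1;0 0 0 0 0 0 1;0 0 0 0 0 0 1",
)

```text
time: 16.88
eef_pos: [0.5405, 0.2134, 0.0544]
tcp_rot: [0.704, 0.711, 0.006, 0.003]
contact_force: [0.3, 0.5, -0.4]
opening: 1.004
```

```bash
python3 st.py
```

```text
t 16.8833 q [0.2011 0.2853 1.933  0.0012 0.9098 0.1907] pos [0.5405 0.2134 0.0544] z [ 0.013   0.0036 -0.9999] yaw 0.5553661785663832 F [ 0.2721  0.4879 -0.4303] T [ 0.0268  0.0177 -0.0008] op 1.004460343706736
fix tilt deg [-0.2082  0.7463  0.    ]
```

Call:
jog_arm(
  targets="-5 0 5 0 0.5 0 1;-2 0 12 0 0.3 0 1;0 0 25 0 0 0 1;0 0 30 0 0 0 1;0 0 35 0 0 0 1;0 0 35 0 0 0 1;0 -35 10 0 0 0 1;0 -40 0 0 0 0 1;0 -40 0 0 0 0 1;0 -40 0 0 0 0 1",
)

```text
time: 17.72
eef_pos: [0.5279, 0.06, 0.2171]
tcp_rot: [0.699, 0.715, 0.001, -0.002]
contact_force: [0.8, 1.0, 0.5]
opening: 1.0
```

Call:
jog_arm(
  targets="0 -35 0 0 0 0 1;0 -20 0 0 0 0 1;0 0 0 0 0 0 1;0 0 0 0 0 0 1",
)

```text
time: 18.05
eef_pos: [0.5269, -0.0039, 0.2203]
tcp_rot: [0.702, 0.713, 0.001, 0.0]
contact_force: [0.3, 0.4, 0.2]
opening: 1.001
```

```bash
python3 st.py
python3 - <<'E'
from h import *
c=read_camera("scene");cv2.imwrite("pics/s18.png",c["pixels"])
T=read_camera("top");cv2.imwrite("pics/t18.png",T["pixels"])
im=cv2.resize(c["pixels"][190:310,380:530],None,fx=5,fy=5,interpolation=cv2.INTER_CUBIC)
for a in np.arange(0,6.283,.02):
    p=((proj(c,[.5374+.118*np.cos(a),.2093+.118*np.sin(a),.038])-(380,190)+.5)*5-.5).round().astype(int);cv2.circle(im,tuple(int(v) for v in p),1,(0,255,255),-1)
cv2.imwrite("pics/s18c.png",im)
E
```

```text
t 18.05 q [-0.2011 -0.0339  1.9505  0.0022  1.2232 -0.2173] pos [ 0.5269 -0.0039  0.2203] z [ 0.0021  0.0017 -1.    ] yaw 0.886094402884413 F [0.2631 0.3999 0.2384] T [-0.0101  0.0094 -0.051 ] op 1.0012360971468937
fix tilt deg [-0.0951  0.1228  0.    ]
```

View pics/s18c.png

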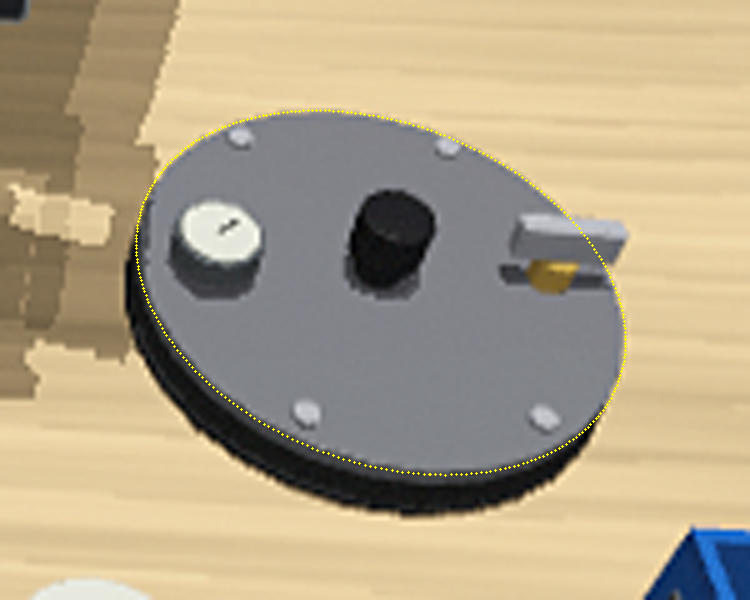

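View pics/t18.png

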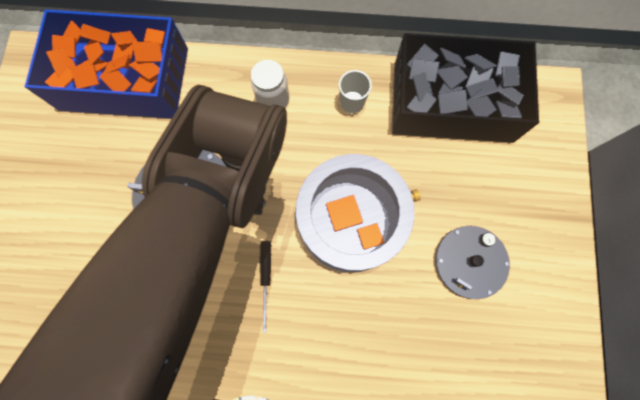

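The lid lies flat and centred on the mat, the tap bar is still in its open position and the gripper is clear. I'm handing in.

```bash
python3 -c "
from plant import *
print(sign_off())"
```

```text
the job is handed in; nothing more can be done
None
```

The job is handed in at about 18 s. I gripped the large lid's vent tap and turned it counter-clockwise until the twist torque jumped to 1.3 N m. I then lifted the lid straight off by its knob, set it down on the mat while still holding it, let go, and moved the arm away.

- **Tap:** the picture taken before the lift put it at about 1.51 rad, against a stop at 1.5. The lid was still seated at that point.
- **Lift:** it came free at about 8 N, roughly the lid's own weight.
- **Placing:** in the last scene picture the lid's rim lies on the outline predicted for a centred, flat lid, to about 1 pixel (2–3 mm). The gripper was open and clear, and nothing had fallen or been knocked over.
- **Disagreements:** the scene and top cameras differed by 8–10 mm in x. I corrected both using the arm's own position when it held the knob. The tool drifted by up to about 8 mm and 2° during moves, including a slide along the tap bar while turning it. At release it jumped about 7 mm, but the lid stayed put.
- **Not checked:** the top camera could not confirm the final placing because the arm was in its way.

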